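Lock a pressure switch in its test nest with a wedge and work the trigger valve

TASK

Set the small black pressure switch flat in the test nest with its nose pointing away from the nest's open end and its side against the dark side stop, and let go of it. Slide the orange wedge in from the open end, between the switch and the blue tapered jaw, and drive it firmly until the switch is locked tight, its stop's sprung pad pressed in by more than a millimetre. Then squeeze the red trigger of the upright test valve all the way against its fixed grip, hold it for a full second and let it spring back, leaving the switch locked and the loose things nearby undisturbed.

Things in the scene. Friction and masses are not known exactly. Their poses are not given: they have to be found in the camera images.
- nest: Fixed aluminium plate 140 x 94 x 16 mm (x -90 to +50, y -44 to +50 mm in its frame), origin on the worktop below the seat's centre. x runs from the open end, where the wedge enters, to the far end; y to the left of that. Walls on it reach z = 30 mm (14 mm above it): the dark side stop at -y and the blue tapered jaw at +y. Turns by up to 0.2 rad from the world axes.
- nest_seat (a point): Centre of the seat on the plate's top (z = 16 mm), axes as the nest. The stop's pad has its face at y = -18 mm (x -33 to +33); a toe with its face at x = +35 mm (y -38 to -8) stops the switch's block. Seated switch: block centre at x = 0, y = 0, nose to +x; set down up to 10 mm short of the toe and some mm off the stop does no harm, the wedge pushes it over.
- nest_jaw (a point): Middle of the blue jaw's inner face at half height. This face tapers: it lies at y = 29.25 mm - 0.15 x in the nest's frame (x in mm), from y = 35.7 mm at its open end (x = -43) to 26.4 mm at its far end (x = +19).
- stop_pad (a joint): Stiffly sprung black rubber-faced pad of the side stop, 66 mm long: 0 at rest, grows as it is pressed back toward -y of the nest, 0.003 m at its end, 2 N per mm. Locked tight: driven in by more than 1 mm; it may creep back a little (a few tenths of a mm in 10 s), so 2 mm or more is a good aim.
- pressure_switch: Small black pressure switch with a blue display and a white button, 90 g, loose, rests on its flat underside. Its own frame is turned against its block: use switch_block.
- switch_block (a point): Centre of the underside of the switch's block: 36 mm (x) x 70 mm (y) x 30 mm (z). y runs along the block away from the nose; the nose (18 mm wide at most) sticks out of the -y end to y = -59 mm. A white button, 15 mm across, stands on top at x +6, y -12 mm, up to z = 48 mm. Grip across the 36 mm. Seated, its +y points along the nest's -x.
- switch_nose (a point): Point at the end of the switch's nose, 59 mm from the block's centre, 15 mm above the underside.
- wedge: Orange plastic wedge, 60 g, loose; origin under mid-length, x to the thin end. 80 mm long, 14 mm high, flat face at y = -8 mm, tapered face at +y (slope 0.15), 9 mm thick at the thin end, 21 mm at the thick. A head stands on the thick end: x -40 to -18, y -5 to +9, up to z = 46 mm. Goes in thin end first, flat face to the switch, lying on the plate, x along the nest's x.
- wedge_tip (a point): Thin end of the wedge, on the flat face, at the underside. With the switch against the pad the wedge starts to bind when this point is at x = 15, y = 18 mm in the nest's frame, and 7 mm farther for each mm the pad yields. Push the wedge's rear face (x = -40 mm in its frame) with 12 to 20 N; pushed ungripped it finds its own line; friction holds it.
- wedge_head (a point): Middle of the wedge's head, 36 mm above the wedge's underside, a good height to grip, lengthwise (22 mm) or across (14 mm).
- test_valve: Fixed pistol-grip test valve on a steel foot 90 x 70 x 8 mm, origin on the worktop at its centre, with an aluminium block 60 x 36 mm up to z = 40 mm. The grip stands upright over the origin, the red trigger is on its -x side (toward the robot, within 0.5 rad); a brass nozzle points to +x, to x = 50 mm, at z = 24 mm.
- valve_grip: The black fixed grip of the valve: 30 mm (x) x 26 mm (y), from z = 38 to 100 mm above the worktop; its origin is that of the test valve; its back face is at x = +15 mm.
- trigger_pad (a point): Middle of the outer face of the red trigger (18 mm wide), where it is squeezed, 77 to 80 mm above the worktop. At rest it is 37 mm from the grip's axis on the -x side (52 mm over trigger and grip), fully squeezed 27 mm (42 mm over both). The trigger's top reaches z = 94 mm.
- valve_squeeze (a point): Fixed point midway between the squeezed trigger and the back of the grip, 80 mm above the worktop: fingers that close along the valve's x axis about this point squeeze the trigger.
- valve_trigger (a joint): Trigger hinge, axis along the valve's y at x -22, z 44 mm: 0 at rest (leaning out from the grip), grows as it is squeezed, 0.30 rad at its stop (fully squeezed). A spring drives it back: about 4 N at the pad at rest, 8 N at the stop.
- ptfe_reel: White reel of thread tape, 48 mm across, 13 mm high, loose bystander; origin under its centre.
- red_tape: Roll of red tape, 60 mm across, 18 mm high, loose bystander; origin under its centre.
- tee: Metal tee fitting, about 113 mm long, 22 mm high, loose bystander; origin under its middle.

How it is judged:
On the way, in this order (a step that is already met when the one before it is completed fails the run):
1. the pressure switch lies flat in the nest, nose to the far end, and is let go (x of switch_block in the frame of nest between -0.018 and 0.005 m and z of switch_block in the frame of nest between 0.013 and 0.019 m and x of switch_nose in the frame of nest above 0.03 m and y of switch_block in the frame of nest between -0.004 and 0.01 m and angle between the y axis of switch_block and the x axis of nest, either way round below 0.12 rad and contact force between the fingers and pressure_switch below 0.1 N), for 0.2 s.
2. the wedge is driven home between switch and jaw and presses the switch against the stop's pad by over 1 mm (x of switch_block in the frame of nest between -0.018 and 0.005 m and z of switch_block in the frame of nest between 0.013 and 0.019 m and x of switch_nose in the frame of nest above 0.03 m and y of switch_block in the frame of nest between -0.005 and 0.001 m and x of wedge_tip in the frame of nest between 0.014 and 0.042 m and y of wedge_tip in the frame of nest between 0.011 and 0.021 m and z of wedge_tip in the frame of nest below 0.019 m and angle between the x axis of wedge and the x axis of nest, either way round below 0.06 rad and angle between the y axis of switch_block and the x axis of nest, either way round below 0.05 rad and value of joint stop_pad above 0.001 m), for 0.3 s.
3. the trigger is squeezed fully between the fingers and the grip and held, the switch being locked (x of switch_block in the frame of nest between -0.018 and 0.005 m and z of switch_block in the frame of nest between 0.013 and 0.019 m and x of switch_nose in the frame of nest above 0.03 m and y of switch_block in the frame of nest between -0.005 and 0.001 m and x of wedge_tip in the frame of nest between 0.014 and 0.042 m and y of wedge_tip in the frame of nest between 0.011 and 0.021 m and z of wedge_tip in the frame of nest below 0.019 m and angle between the x axis of wedge and the x axis of nest, either way round below 0.06 rad and angle between the y axis of switch_block and the x axis of nest, either way round below 0.05 rad and value of joint valve_trigger above 0.27 rad and contact force between the fingers and valve_grip above 0.5 N), for 0.8 s.
4. the trigger is let go and has sprung back (value of joint valve_trigger below 0.04 rad), for 0.2 s.
At the end, for the whole second after the job is handed in: The switch lies flat in the nest, nose to the far end, centre -18 to +5 mm from the seat lengthwise, -5 to +1 mm sideways, square to 0.05 rad; the wedge lies beside it, thin end 14 to 42 mm past the seat centre; stop pad still in over 0.6 mm; both at rest; trigger back (under 0.04 rad) (x of switch_block in the frame of nest between -0.018 and 0.005 m and z of switch_block in the frame of nest between 0.013 and 0.019 m and x of switch_nose in the frame of nest above 0.03 m and y of switch_block in the frame of nest between -0.005 and 0.001 m and x of wedge_tip in the frame of nest between 0.014 and 0.042 m and y of wedge_tip in the frame of nest between 0.011 and 0.021 m and z of wedge_tip in the frame of nest below 0.019 m and angle between the x axis of wedge and the x axis of nest, either way round below 0.06 rad and angle between the y axis of switch_block and the x axis of nest, either way round below 0.05 rad and value of joint stop_pad above 0.0006 m and value of joint valve_trigger below 0.04 rad and linear speed of each of pressure_switch, wedge below 0.02 m/s); the robot touches nothing.
It fails at once if the trigger is squeezed before the switch is locked by the wedge (value of joint valve_trigger above 0.15 rad and not (x of switch_block in the frame of nest between -0.018 and 0.005 m and z of switch_block in the frame of nest between 0.013 and 0.019 m and x of switch_nose in the frame of nest above 0.03 m and y of switch_block in the frame of nest between -0.005 and 0.001 m and x of wedge_tip in the frame of nest between 0.014 and 0.042 m and y of wedge_tip in the frame of nest between 0.011 and 0.021 m and z of wedge_tip in the frame of nest below 0.019 m and angle between the x axis of wedge and the x axis of nest, either way round below 0.06 rad and angle between the y axis of switch_block and the x axis of nest, either way round below 0.05 rad)).
It fails at once if a bystander is moved more than 20 mm (ptfe_reel) (distance of ptfe_reel from where it was at the start of the episode above 0.02 m).
It fails at once if a bystander is moved more than 20 mm (red_tape) (distance of red_tape from where it was at the start of the episode above 0.02 m).
It fails at once if a bystander is moved more than 20 mm (tee) (distance of tee from where it was at the start of the episode above 0.02 m).
It also fails if it takes over 72 s, if anything falls off the work surface, if the arm or the gripper's body presses on something with over 40 N, if the wrist force passes 120 N, or if a joint passes its speed limit or range.

ROBOT

A 6-joint arm with a two-finger parallel gripper is mounted at the origin on a cart in front of the work surface, level with it; the furniture and walls round the work are solid. World frame = base frame: x ahead of the robot, y to its left, z up, the work surface at z = 0. Lengths are in m, angles in rad, forces in N, time in s.
With the tool pointing down it reaches from about 0.35 to 0.775 m from the base axis. Payload 5.5 kg.
Tool frame: the origin (TCP) lies at the very end of the fingers, on their centre line; the grasp point (between the pads) lies env.pinch_z behind it (env.pinch_z is the distance from the TCP to the grasp point, in m); z points along the fingers, y is the line along which they close (so a half turn about z gives the same grasp; the last joint's range is limited). The gripper opens to 85 mm and grips with 20 to 120 N. Pads are 22 mm wide; open, the fingers measure 114 mm over their backs; the gripper's body (76 mm by 85 mm) begins 54 mm behind the grasp point. The pads swing forward as they close: fully open they stand 13 mm farther back than shut.
Start: joints at [-1.31, 0.313, 0.046, 1.304, 0, 1.431], TCP at [0.224, -0.529, 0.231] pointing down, gripper open.
Joint ranges: [-2.76, 2.76], [-0.86, 1.69], [-1.03, 1.26], [-2.2, 2.34], [-1.47, 1.5], [-3.14, 3.14]. Speed limits (rad/s): [2.57, 2.57, 3.14, 3.14, 3.14, 3.14].

INTERFACE

Orientations are given as a unit quaternion [w, x, y, z].
In Python, from workcell import env, eyes gives the robot as it stands.
- The arm moves only by the shell command python3 -m jog 'ROWS' [FORCE]. ROWS is JSON, one flat list of numbers, 7 for each row, row after row: the shift along the world's x, y, z as a fraction of full scale, then the turn, a rotation vector about the world's x, y, z as a fraction of full scale, then the opening, from -1 (shut) to 1 (fully open), so that 0 is half open. A call has 1 to 12 rows; each row is the pose to reach, as a shift and turn from the pose commanded when the call began, turning the shorter way round; what a row does not reach only later rows make up. Full scale, the value 1, is 20 cm for a shift and pi rad for a turn. A row lasts 1/12 s, in which the tool goes at most 41.7 mm and 7.16 degrees, less where a joint would pass 70% of its speed; a pose out of reach is approached as far as the arm can. A call with a number of a shift or a turn outside -1 to 1 is refused whole. A call with a gripper value outside its range is refused whole. The fingers move at their own pace and stop on an object; FORCE is the grip in N (left out, the last holds). Time passes only in rows, so rows that repeat a pose let the fingers close. It gives the time, the measured TCP pose, the force, the opening and the grip force at its end, in the units of the state.
- env.get_state(): the state, without advancing time (a new reading comes with each control period).
- eyes.read_camera(name): name is "side" or "top" or "wrist"; returns (picture, depth): 480x640x3 uint8, red, green, blue; 480x640 float32, m along the optical axis (not along the pixel's ray), 0 where there is no reading.
- eyes.calibration(name): a dict with "fx", "fy", "cx", "cy" (pixels), "R" (3x3) and "t" (3): a world point X has camera coordinates R X + t; the wrist camera has in their place "tool_from_camera" (4x4, takes a point from camera to tool coordinates, whose origin is the TCP and whose axes are the flange's). Camera axes: x right, y down, z forward; pixel columns grow to the right and rows downward; lengths in m; the calibration is good to about 2 mm. A picture is of the moment at which its call begins: read the wrist's pose just before it. calibration takes no time and is no camera call.
- env.hand_in(): hands the job in; it is judged then, once.
The state is a dict: "clock": time; "joint_pos": joint angles; "qvel": joint speeds; "tau": joint torques, N m; "tcp_pos": TCP position; "orientation": TCP orientation; "wrist_force": force on the tool from outside, world axes, zero at the start; "ft_torque": the same for the moment, N m; "finger_gap": finger opening in m; "grip_force": force on a finger pad.
Only numpy, scipy, OpenCV 4.12 (cv2) and the standard library are available. Lean on these libraries where they do the work, as an engineer would, in place of code of your own. Each camera call takes 0.05 s, during which the arm holds its last target. There are 200 camera calls.

## Working session

There is one attempt and no reset: what is moved stays moved. The work goes in short steps, Python scripts to look and compute and a shell command to move; the robot and the scene stay as the last step left them, time stands still between calls to the robot, and variables do not carry over. Pictures are saved under pics/ and viewed, at most 10 in all, crops included, and the job is handed in when it is done.

```bash
ls; mkdir -p pics
cat > h.py <<'E'
import numpy as np, cv2
from workcell import env, eyes
def cloud(name):
    im,d=eyes.read_camera(name); c=eyes.calibration(name)
    v,u=np.mgrid[:480,:640]
    P=np.stack([(u-c['cx'])/c['fx']*d,(v-c['cy'])/c['fy']*d,d],-1)
    W=(P-np.array(c['t']))@np.array(c['R'])
    return im,d,W
E
python3 - <<'E'
from h import *
s=env.get_state(); print(s, env.pinch_z)
for n in('top','side'):
    im,d,W=cloud(n); cv2.imwrite(f'pics/{n}0.png',im[...,::-1]); np.savez(f'{n}0.npz',im=im,d=d,W=W)
    c=eyes.calibration(n); print(n,c['fx'],-np.array(c['R']).T@c['t'], np.array(c['R'])[2])
E
```

```text
pics
{'clock': 0.0, 'joint_pos': array([-1.30960054e+00,  3.13998143e-01,  4.49467891e-02,  1.30357983e+00,
       -3.50943870e-06,  1.43121594e+00]), 'qvel': array([ 3.38287531e-04,  2.18880620e-04, -3.69146458e-05, -5.65448554e-04,
       -2.09645993e-03,  6.08788547e-04]), 'tau': array([-1.12217763e-04, -4.80634582e+01,  2.98529881e+01,  1.95770472e-02,
       -7.22365758e-05, -6.11744639e-06]), 'tcp_pos': array([ 0.22419196, -0.52893037,  0.23039698]), 'orientation': array([-9.15626196e-04,  9.79988990e-01,  1.99049588e-01, -5.75038175e-05]), 'wrist_force': array([-0.21899964, -0.77900647,  0.2660958 ]), 'ft_torque': array([ 0.0227001 , -0.00173924,  0.00711381]), 'grip_force': 0.0, 'finger_gap': 0.08564204765029278} 0.0187
top 519.9539559938546 [ 0.3379797  -0.35675027  0.91436205] [ 0.20601619 -0.01856455 -0.97837247]
side 465.62660243517956 [ 0.49300954 -1.18231312  0.40008903] [ 0.01951295  0.92749235 -0.37333254]
```

View pics/top0.png

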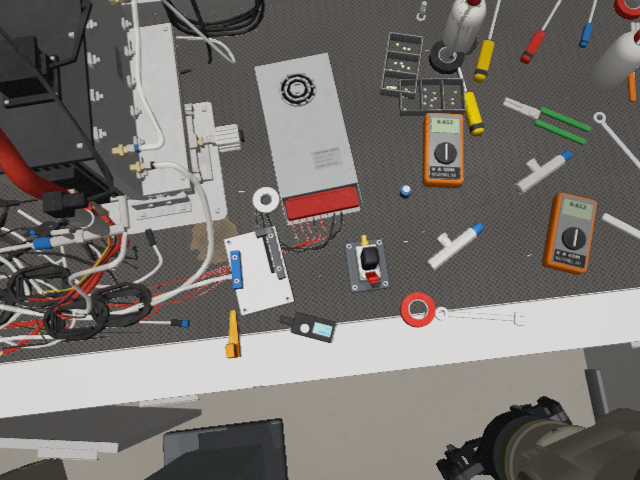

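View pics/side0.png

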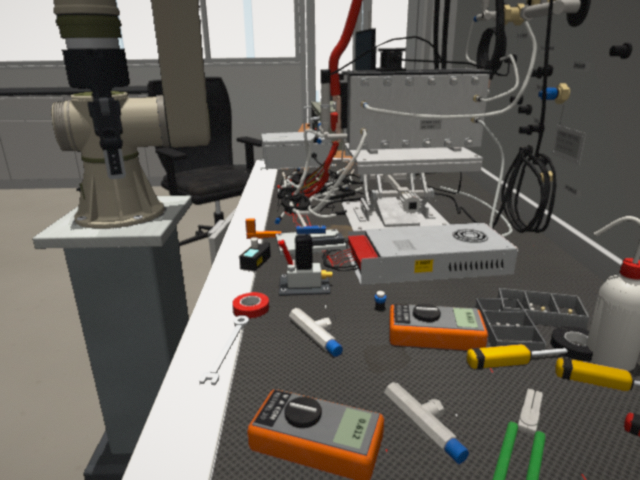

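Top view: nest plate at (258,268) with blue jaw (236,268) and dark stop (272,252); wedge (233,335), switch (310,327) with nose to the left, valve (368,265) with red trigger at the bottom; reel (266,200), red tape (418,310), tee (455,245). Side view shows the same with wedge (262,230), switch (255,255), valve (303,262).

Run:
```python
from h import *
z=np.load('top0.npz'); im,d,W=z['im'],z['d'],z['W']
hsv=cv2.cvtColor(im,cv2.COLOR_RGB2HSV)
np.set_printoptions(precision=4,suppress=True)
for p in [(258,300),(250,235),(236,268),(275,260),(233,335),(233,350),(310,327),(323,329),(305,328),(290,321),(368,265),(371,278),(352,285),(266,192),(418,298),(200,400),(340,300)]:
    print(p,W[p[1],p[0]],im[p[1],p[0]])
def rep(n,m,box,zr=None):
    x0,y0,x1,y1=box; M=np.zeros_like(m); M[y0:y1,x0:x1]=m[y0:y1,x0:x1]; M&=d>0
    if zr: M&=(W[...,2]>zr[0])&(W[...,2]<zr[1])
    k,l,st,_=cv2.connectedComponentsWithStats(M.astype(np.uint8)); i=1+np.argmax(st[1:,4]); M=l==i
    P=W[M]; r=cv2.minAreaRect((P[:,:2]*1000).astype(np.float32))
    print(n,M.sum(),'med',np.median(P,0),'rect',r[0],r[1],r[2]); return M
H,S,V=[hsv[...,i].astype(int) for i in range(3)]
any_=np.ones_like(H,bool)
rep('plate',(S<40)&(V>150),(215,215,300,320),(.008,.024))
rep('jaw',(H>95)&(H<125)&(S>120),(222,240,250,300))
rep('stop',(V<90),(252,220,292,285),(.02,.04))
rep('wedge',(H>8)&(H<25)&(S>150),(215,300,250,365))
rep('wlow',(H>8)&(H<25)&(S>150),(215,300,250,365),(.005,.022))
rep('whead',(H>8)&(H<25)&(S>150),(215,300,250,365),(.038,.055))
rep('switch',any_,(275,300,345,350),(.02,.06))
rep('swlow',any_,(275,300,345,350),(.007,.06))
rep('button',(S<60)&(V>150),(295,315,318,340),(.035,.06))
rep('trigger',((H<8)|(H>172))&(S>150),(350,260,390,295),(.04,.11))
rep('grip',V<70,(350,235,390,275),(.085,.115))
rep('foot',any_,(335,225,395,300),(.003,.014))
rep('reel',(V>150),(248,180,285,218),(.005,.03))
rep('tape',((H<8)|(H>172))&(S>120),(395,285,440,330))
```

```text
(258, 300) [ 0.446  -0.2405  0.0166] [218 217 217]
(250, 235) [ 0.5626 -0.2364  0.0162] [217 216 216]
(236, 268) [ 0.5036 -0.2095  0.0309] [ 62 128 193]
(275, 260) [ 0.51   -0.2774  0.0296] [109 110 115]
(233, 335) [ 0.3917 -0.1924  0.0137] [219 171  65]
(233, 350) [ 0.3655 -0.1964  0.0464] [201 131  35]
(310, 327) [ 0.3891 -0.3251  0.0268] [47 48 49]
(323, 329) [ 0.3831 -0.3466  0.0296] [187 217 217]
(305, 328) [ 0.3872 -0.3175  0.0478] [218 216 216]
(290, 321) [ 0.4032 -0.2923  0.0237] [71 67 68]
(368, 265) [ 0.4721 -0.4303  0.0935] [18 14 17]
(371, 278) [ 0.4509 -0.4324  0.0925] [217  75  66]
(352, 285) [ 0.454  -0.4055  0.0082] [128 131 134]
(266, 192) [ 0.6393 -0.2717  0.0146] [218 217 216]
(418, 298) [ 0.4172 -0.515   0.0183] [219  63  52]
(200, 400) [ 0.2479  0.0824 -0.8247] [150 145 135]
(340, 300) [ 0.4312 -0.3816  0.0002] [98 94 92]
plate 3073 med [ 0.4831 -0.2419  0.0163] rect (499.61566162109375, -245.07089233398438) (139.7660369873047, 93.970703125) 8.337575912475586
jaw 294 med [ 0.5002 -0.209   0.03  ] rect (501.8481140136719, -206.09786987304688) (21.321247100830078, 
[... 1047 characters left out ...]
ger 104 med [ 0.452  -0.4352  0.0893] rect (455.01031494140625, -435.6429748535156) (22.076417922973633, 16.367366790771484) 1.0948485136032104
grip 252 med [ 0.486  -0.4363  0.099 ] rect (486.12890625, -435.7152099609375) (27.589656829833984, 28.24454116821289) 89.01998901367188
foot 2476 med [ 0.4874 -0.4248  0.0057] rect (493.7229309082031, -433.6996154785156) (106.3425521850586, 133.9906768798828) 83.2516860961914
reel 430 med [ 0.6261 -0.2691  0.0132] rect (626.7481689453125, -268.9861145019531) (46.43070983886719, 46.56802749633789) 85.6158676147461
tape 654 med [ 0.3987 -0.5099  0.0183] rect (399.035400390625, -511.7224426269531) (58.4636344909668, 59.34016418457031) 76.36490631103516
```

Run:
```python
from h import *
np.set_printoptions(precision=2,suppress=True)
def load(n):
    z=np.load(n+'0.npz'); im,d,W=z['im'],z['d'],z['W']
    h=cv2.cvtColor(im,cv2.COLOR_RGB2HSV).astype(int); return im,d,W*1000,h[...,0],h[...,1],h[...,2]
def rect(n,M,nc=1):
    k,l,st,_=cv2.connectedComponentsWithStats(M.astype(np.uint8)); i=1+np.argmax(st[1:,4]); P=W[l==i]
    r=cv2.minAreaRect(P[:,:2].astype(np.float32)); print(n,len(P),np.median(P,0),np.array(r[0]),np.array(r[1]),round(r[2],2)); return P
im,d,W,H,S,V=load('top')
X,Y,Z=W[...,0],W[...,1],W[...,2]
# wedge flat edge
m=(H>8)&(H<25)&(S>110)&(d>0)&(X>340)&(X<440)&(Y>-215)&(Y<-170)
P=W[m]; lo=P[(P[:,2]>11)&(P[:,2]<17)]
e=[]
for a in range(382,432,4):
    q=lo[(lo[:,0]>=a)&(lo[:,0]<a+4)]
    if len(q)>3: e.append((a+2,q[:,1].min(),q[:,1].max()))
e=np.array(e); print(e, np.polyfit(e[:,0],e[:,1],1),np.polyfit(e[:,0],e[:,2],1), 'x range',P[:,0].min(),P[:,0].max())
# valve
B=(d>0)&(X>420)&(X<560)&(Y>-490)&(Y<-380)
rect('foot',B&(Z>4)&(Z<12)&(S<40)&(V>100))
rect('block',B&(Z>35)&(Z<44)&(V>130)&(S<50))
rect('griptop',B&(Z>96)&(Z<106)&(V<80))
rect('trig',B&((H<8)|(H>172))&(S>130)&(Z>84)&(Z<98))
rect('nozzle',B&(H>18)&(H<35)&(S>100)&(Z>15))
im,d,W,H,S,V=load('side'); X,Y,Z=W[...,0],W[...,1],W[...,2]
print('side')
o=(H>5)&(H<25)&(S>110)&(d>0)&(X>340)&(X<440)&(Y>-215)&(Y<-170)
rect('whead',o&(Z>43)&(Z<50))
rect('switchtop',(d>0)&(X>330)&(X<450)&(Y>-380)&(Y<-270)&(Z>27)&(Z<33))
rect('button',(d>0)&(X>330)&(X<450)&(Y>-350)&(Y<-290)&(Z>45)&(Z<52))
B=(d>0)&(X>420)&(X<560)&(Y>-490)&(Y<-380)
rect('griptop',B&(Z>96)&(Z<106)&(V<90)); rect('foot',B&(Z>4)&(Z<12))
rect('plate',(d>0)&(X>420)&(X<600)&(Y>-320)&(Y<-180)&(Z>12)&(Z<20)&(V>120)&(S<60))
rect('jaw',(d>0)&(X>420)&(X<600)&(Y>-320)&(Y<-180)&(H>95)&(H<125)&(S>100)&(Z>27)&(Z<35))
rect('tape',(d>0)&((H<8)|(H>172))&(S>120)&(X<450)&(Y>-560)&(Y<-470)&(Z>14)&(Z<22))
```

```text
[[ 384.   -200.69 -184.65]
 [ 388.   -199.27 -185.22]
 [ 392.   -199.41 -185.47]
 [ 396.   -200.2  -185.92]
 [ 400.   -200.11 -186.09]
 [ 404.   -200.29 -188.12]
 [ 408.   -200.02 -188.65]
 [ 412.   -198.96 -188.92]
 [ 416.   -199.6  -189.17]
 [ 420.   -200.3  -189.28]
 [ 424.   -198.77 -189.25]
 [ 428.   -198.77 -189.7 ]
 [ 432.   -199.23 -190.3 ]] [   0.02 -208.56] [  -0.12 -138.15] x range 354.44090610314004 434.4531256377445
foot 480 [ 484.41 -411.44    8.39] [ 487.15 -415.72] [87.69 27.84] 1.17
block 154 [ 501.91 -422.03   39.61] [ 487.55 -431.74] [32.72 60.89] 82.55
griptop 240 [ 486.81 -436.23   99.55] [ 485.87 -436.08] [28.25 25.09] 1.83
trig 71 [ 449.73 -436.36   90.57] [ 450.36 -435.69] [16.   12.35] 82.62
nozzle 66 [ 525.58 -434.45   28.76] [ 527.56 -434.04] [19.5  13.61] 8.85
side
whead 24 [ 364.81 -194.8    45.83] [ 364.68 -193.14] [10.4  19.85] 84.6
switchtop 265 [ 387.28 -339.23   30.62] [ 386.4 -330.5] [72.85 37.35] 69.8
button 27 [ 386.14 -318.62   48.52] [ 383.88 -315.94] [13.35 16.54] 35.21
griptop 99 [ 485.09 -441.82   99.78] [ 485.01 -438.24] [27.6  21.81] 0.82
foot 759 [ 477.62 -456.32    8.1 ] [ 475.05 -442.58] [ 93.45 139.78] 67.94
plate 225 [ 451.83 -241.21   16.9 ] [ 446.89 -251.41] [44.65 96.66] 3.08
jaw 89 [ 501.02 -212.66   30.01] [ 499.99 -207.93] [65.19 19.13] 1.34
tape 417 [ 399.17 -522.66   18.52] [ 396.84 -513.74] [58.6  57.24] 21.71
```

```bash
python3 -m jog '[0.819,0.99,-0.55,0,0,0.257,1, 0.819,0.99,-0.55,0,0,0.257,1, 0.819,0.99,-0.55,0,0,0.257,1, 0.819,0.99,-0.55,0,0,0.257,1, 0.819,0.99,-0.55,0,0,0.257,1, 0.819,0.99,-0.55,0,0,0.257,1, 0.819,0.99,-0.55,0,0,0.257,1, 0.819,0.99,-0.55,0,0,0.257,1, 0.819,0.99,-0.55,0,0,0.257,1, 0.819,0.99,-0.55,0,0,0.257,1, 0.819,0.99,-0.55,0,0,0.257,1]' 40
cat >> h.py <<'E'
from scipy.spatial.transform import Rotation as Ro
def wcloud():
    s=env.get_state(); q=s['orientation']; R=Ro.from_quat([q[1],q[2],q[3],q[0]]).as_matrix()
    im,d=eyes.read_camera('wrist'); c=eyes.calibration('wrist'); T=np.array(c['tool_from_camera'])
    v,u=np.mgrid[:480,:640]
    P=np.stack([(u-c['cx'])/c['fx']*d,(v-c['cy'])/c['fy']*d,d],-1)
    W=(P@T[:3,:3].T+T[:3,3])@R.T+s['tcp_pos']
    h=cv2.cvtColor(im,cv2.COLOR_RGB2HSV).astype(int)
    return im,d,W*1000,h[...,0],h[...,1],h[...,2]
def rect(n,M,W):
    k,l,st,_=cv2.connectedComponentsWithStats(M.astype(np.uint8)); i=1+np.argmax(st[1:,4]); P=W[l==i]
    r=cv2.minAreaRect(P[:,:2].astype(np.float32)); print(n,len(P),np.median(P,0).round(1),np.array(r[0]).round(1),np.array(r[1]).round(1),round(r[2],2)); return P
def st():
    s=env.get_state(); q=s['orientation']; print(round(float(s['clock']),2),'tcp',(s['tcp_pos']*1000).round(1),'yaw_y',((Ro.from_quat([q[1],q[2],q[3],q[0]]).as_matrix()[:,1])).round(3),'F',s['wrist_force'].round(1),'gap',round(s['finger_gap']*1000,1),s['grip_force'],'q',s['joint_pos'].round(2))
E
python3 - <<'E'
from h import *
st(); im,d,W,H,S,V=wcloud(); cv2.imwrite('pics/w1.png',im[...,::-1])
Z=W[...,2]; T=d>0
rect('sw',T&(Z>25)&(Z<35)&(abs(W[...,0]-388)<60)&(abs(W[...,1]+320)<60),W)
rect('button',T&(Z>44)&(Z<52)&(S<60)&(V>140),W)
for z in (Z[300,320],): print(z)
E
```

```text
clock: 1.02
tcp_pos: [0.388, -0.3327, 0.1218]
orientation: [0.001, 0.824, 0.567, -0.0]
wrist_force: [0.1, -1.0, -0.7]
finger_gap: 0.0851
grip_force: 0.0
1.02 tcp [ 388.  -332.7  121.8] yaw_y [ 0.934 -0.356  0.001] F [ 0.1 -1.  -0.7] gap 85.1 0.0 q [-0.87  0.25 -0.32  1.   -0.    1.07]
sw 4607 [ 390.2 -328.5   30.9] [ 391.5 -318.6] [93.1 36. ] 68.77
button 292 [ 387.3 -314.2   48.8] [ 387.4 -314.4] [10.3 14.3] 45.55
1.0893263520592167
```

View pics/w1.png

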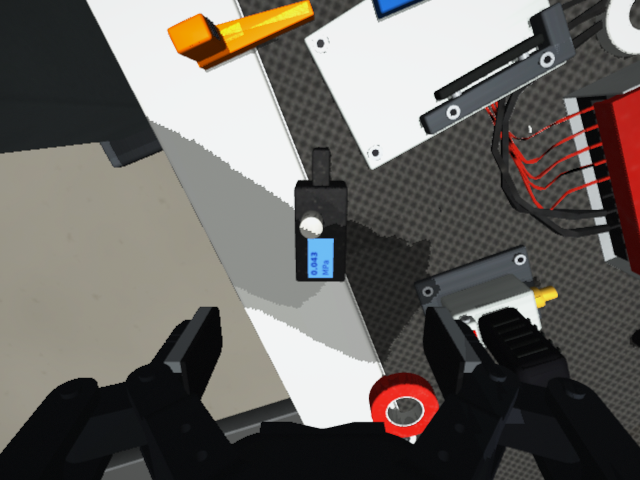

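The wrist view shows the switch at (320,230), aligned with the finger closing axis and centred between the fingers (200,340)/(445,340); nothing stands beneath the fingers.

```bash
python3 -m jog '[0,0.004,-0.2,0,0,0,1, 0,0.004,-0.4,0,0,0,1, 0,0.004,-0.5,0,0,0,1, 0,0.004,-0.535,0,0,0,1, 0,0.004,-0.535,0,0,0,1, 0,0.004,-0.535,0,0,0,1, 0,0.004,-0.535,0,0,0,1]' 40
```

```text
clock: 1.65
tcp_pos: [0.389, -0.3324, 0.0161]
orientation: [0.002, 0.823, 0.568, 0.0]
wrist_force: [0.3, -0.4, 1.0]
finger_gap: 0.0855
grip_force: 0.0
```

```bash
python3 -m jog '[0,0.008,-0.01,0,0,0,1, 0,0.008,-0.01,0,0,0,1, 0,0.008,-0.01,0,0,0,-1, 0,0.008,-0.01,0,0,0,-1, 0,0.008,-0.01,0,0,0,-1, 0,0.008,-0.01,0,0,0,-1, 0,0.008,-0.01,0,0,0,-1, 0,0.008,-0.01,0,0,0,-1, 0,0.008,-0.01,0,0,0,-1, 0,0.008,-0.01,0,0,0,-1]' 40; python3 -c "
from h import *
st()"
```

```text
clock: 2.48
tcp_pos: [0.3884, -0.3293, 0.0126]
orientation: [0.0, 0.823, 0.568, 0.0]
wrist_force: [-0.5, 0.2, 3.7]
finger_gap: 0.035
grip_force: 41.6
2.48 tcp [ 388.4 -329.3   12.6] yaw_y [ 0.935 -0.355  0.001] F [-0.5  0.2  3.7] gap 35.0 41.59095883369446 q [-0.86  0.36 -0.46  0.74  0.    1.07]
```

```bash
python3 -m jog '[0,0,0.2,0,0,0,-1, 0,0,0.4,0,0,0,-1, 0.2,0.15,0.5,0,0,-0.05,-1, 0.4,0.3,0.5,0,0,-0.15,-1, 0.639,0.425,0.5,0,0,-0.338,-1, 0.639,0.425,0.5,0,0,-0.338,-1, 0.639,0.425,0.5,0,0,-0.338,-1, 0.639,0.425,0.5,0,0,-0.338,-1, 0.639,0.425,0.5,0,0,-0.338,-1, 0.639,0.425,0.5,0,0,-0.338,-1, 0.639,0.425,0.5,0,0,-0.338,-1, 0.639,0.425,0.5,0,0,-0.338,-1]'
python3 - <<'E'
from h import *
st(); im,d,W,H,S,V=wcloud(); cv2.imwrite('pics/w2.png',im[...,::-1])
Z=W[...,2]; T=d>0
rect('sw',T&(Z>120)&(Z<136)&(V<255)&(abs(W[...,0]-530)<60)&(abs(W[...,1]+244)<25),W)
rect('button',T&(Z>140)&(Z<152)&(S<60)&(V>140),W)
rect('plate',T&(Z>12)&(Z<20)&(S<60)&(V>130)&(abs(W[...,0]-500)<90),W)
rect('jaw',T&(Z>27)&(Z<35)&(H>95)&(H<125)&(S>100),W)
E
```

```text
clock: 3.48
tcp_pos: [0.5155, -0.2437, 0.1115]
orientation: [-0.0, 0.997, 0.072, -0.001]
wrist_force: [-0.2, -0.5, -0.9]
finger_gap: 0.0351
grip_force: 40.9
3.48 tcp [ 515.5 -243.7  111.5] yaw_y [ 0.144 -0.99  -0.001] F [-0.2 -0.5 -0.9] gap 35.1 40.92452108860016 q [-0.58  0.37 -0.18  1.03 -0.    2.42]
sw 14268 [ 528.4 -243.5  129.6] [ 525.7 -243.3] [95.6 48.9] 16.36
button 199 [ 570.5 -190.5  146.9] [ 570.2 -190.1] [4.  8.5] 81.2
plate 3660 [ 549.1 -216.5   16.9] [ 537.4 -238.3] [58.9 93. ] 8.39
jaw 1754 [ 505.  -207.7   30.8] [ 501.1 -208. ] [16.1 66.3] 89.97
```

View pics/w2.png

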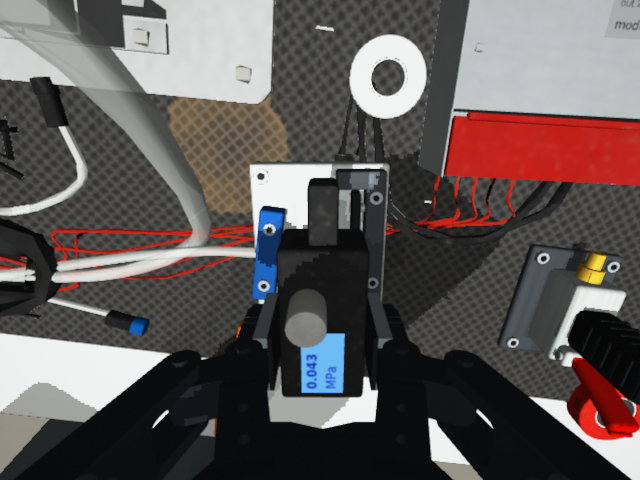

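Switch is held square, nose up in the picture (322,190), nest beneath with jaw at (270,250) and stop at (375,240). Lowering.

```bash
python3 -m jog '[0,0,-0.15,0,0,0,-1, 0,0,-0.3,0,0,0,-1, 0,0,-0.37,0,0,0,-1, 0,0,-0.4,0,0,0,-1, 0,0,-0.4,0,0,0,-1, 0,0,-0.4,0,0,0,-1, 0,0,-0.4,0,0,0,-1]'; python3 -m jog '[0,0,-0.005,0,0,0,-1, 0,0,-0.01,0,0,0,-1,0,0,-0.01,0,0,0,-1]'
```

```text
clock: 4.12
tcp_pos: [0.5168, -0.2445, 0.0335]
orientation: [0.001, 0.997, 0.074, 0.001]
wrist_force: [-0.4, 0.1, -1.5]
finger_gap: 0.0352
grip_force: 41.0
clock: 4.37
tcp_pos: [0.5163, -0.2443, 0.0309]
orientation: [0.0, 0.997, 0.073, 0.0]
wrist_force: [0.1, 0.0, -1.4]
finger_gap: 0.035
grip_force: 41.0
```

```bash
python3 -m jog '[0,0,-0.006,0,0,0,-1, 0,0,-0.01,0,0,0,-1,0,0,-0.01,0,0,0,-1,0,0,-0.01,0,0,0,-1]'
```

```text
clock: 4.7
tcp_pos: [0.5163, -0.2445, 0.0292]
orientation: [0.001, 0.997, 0.073, 0.0]
wrist_force: [-1.9, 1.0, 4.9]
finger_gap: 0.0354
grip_force: 44.6
```

```bash
python3 -m jog '[0,0,0,0,0,0,0.3, 0,0,0,0,0,0,0.3, 0,0,0,0,0,0,0.3, 0,0,0.1,0,0,0,0.6, 0,0,0.25,0,0,0,1, 0,0,0.4,0,0,0,1, 0,0,0.45,0,0,0,1, 0,0,0.45,0,0,0,1,0,0,0.45,0,0,0,1]'
python3 - <<'E'
from h import *
st(); im,d,W,H,S,V=wcloud(); cv2.imwrite('pics/w3.png',im[...,::-1])
Z=W[...,2]; T=d>0
P=rect('sw',T&(Z>43)&(Z<50)&(abs(W[...,0]-520)<70)&(abs(W[...,1]+244)<40),W)
rect('swn',T&(Z>34)&(Z<50)&(abs(W[...,0]-520)<80)&(abs(W[...,1]+244)<40),W)
rect('jaw',T&(Z>27)&(Z<35)&(H>95)&(H<125)&(S>100),W)
E
```

```text
clock: 5.45
tcp_pos: [0.5161, -0.2442, 0.1182]
orientation: [0.0, 0.997, 0.073, 0.0]
wrist_force: [0.2, -0.9, 0.0]
finger_gap: 0.0855
grip_force: 0.0
5.45 tcp [ 516.1 -244.2  118.2] yaw_y [ 0.146 -0.989  0.001] F [ 0.2 -0.9  0. ] gap 85.5 0.0 q [-0.58  0.36 -0.17  1.04 -0.    2.41]
sw 4934 [ 515.5 -246.8   46.9] [ 515.5 -245.1] [69.8 36.2] 8.26
swn 5807 [ 524.8 -244.3   46.7] [ 527.3 -243.4] [93.7 36.2] 8.26
jaw 1781 [ 503.6 -208.3   30.8] [ 501.3 -208. ] [16.1 66.1] 89.96
```

View pics/w3.png

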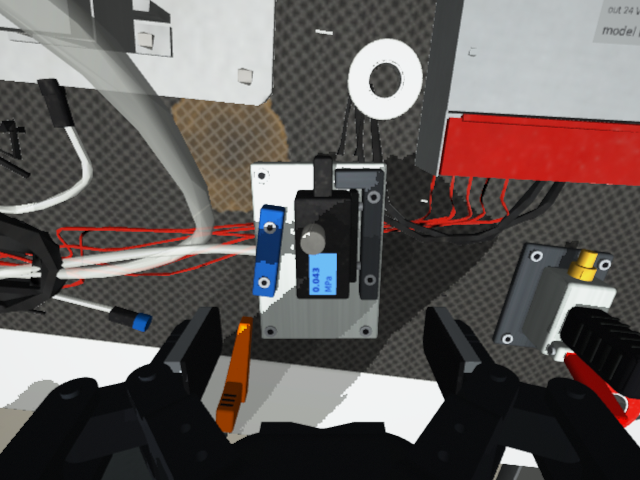

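Switch sits in the nest at (323,245), square, free of fingers, with the jaw gap at (290,250); wedge at (235,375). Next the wedge.

```bash
python3 -m jog '[-0.2,0.07,0,0,0,-0.02,1, -0.4,0.14,0,0,0,-0.038,1, -0.6,0.2,0,0,0,-0.038,1, -0.754,0.261,0,0,0,-0.038,1, -0.754,0.261,-0.1,0,0,-0.038,1, -0.754,0.261,-0.1,0,0,-0.038,1, -0.754,0.261,-0.1,0,0,-0.038,1, -0.754,0.261,-0.1,0,0,-0.038,1]'
python3 - <<'E'
from h import *
st(); im,d,W,H,S,V=wcloud()
Z=W[...,2]; T=(d>0)&(H>5)&(H<25)&(S>110)&(abs(W[...,0]-390)<60)&(abs(W[...,1]+192)<30)
rect('head',T&(Z>42)&(Z<52),W)
P=W[T&(Z>11)&(Z<18)]; e=np.array([(a+2,P[abs(P[:,0]-a-2)<2,1].min(),P[abs(P[:,0]-a-2)<2,1].max()) for a in range(384,430,4)])
print(np.polyfit(e[:,0]-400,e[:,1],1),np.polyfit(e[:,0]-400,e[:,2],1),W[T][:,0].max())
E
```

```text
clock: 6.17
tcp_pos: [0.3656, -0.1921, 0.098]
orientation: [-0.0, 1.0, 0.014, -0.0]
wrist_force: [-0.1, -0.4, 0.5]
finger_gap: 0.0853
grip_force: 0.0
6.17 tcp [ 365.6 -192.1   98. ] yaw_y [ 0.027 -1.    -0.   ] F [-0.1 -0.4  0.5] gap 85.3 0.0 q [-0.68  0.1  -0.57  0.9   0.    2.44]
head 792 [ 365.9 -189.8   46.7] [ 364.8 -189.8] [21.6 13.8] 0.86
[ 1.81275746e-02 -1.99044547e+02] [-1.33670291e-01 -1.85500770e+02] 432.83619562705326
```

```bash
python3 -m jog '[0,0.007,-0.15,0,0,0,1, 0,0.007,-0.3,0,0,0,1, 0,0.007,-0.38,0,0,0,1, 0,0.007,-0.395,0,0,0,1, 0,0.007,-0.395,0,0,0,1, 0,0.007,-0.395,0,0,0,0, 0,0.007,-0.395,0,0,0,-0.4, 0,0.007,-0.395,0,0,0,-1, 0,0.007,-0.395,0,0,0,-1, 0,0.007,-0.395,0,0,0,-1, 0,0.007,-0.395,0,0,0,-1]' 40; python3 -c "
from h import *
st()"
```

```text
clock: 7.13
tcp_pos: [0.3655, -0.1907, 0.0199]
orientation: [0.0, 1.0, 0.013, 0.0]
wrist_force: [-2.0, 0.2, 11.2]
finger_gap: 0.0132
grip_force: 42.6
7.13 tcp [ 365.5 -190.7   19.9] yaw_y [ 0.027 -1.     0.001] F [-2.   0.2 11.2] gap 13.2 42.64892935752869 q [-0.68  0.2  -0.69  0.69 -0.    2.44]
```

```bash
python3 -m jog '[0,0,0.1,0,0,0,-1, 0,0,0.2,0,0,0,-1, 0.05,-0.04,0.25,0,0,0.01,-1, 0.15,-0.1,0.25,0,0,0.02,-1, 0.255,-0.189,0.25,0,0,0.038,-1, 0.255,-0.189,0.25,0,0,0.038,-1, 0.255,-0.189,0.25,0,0,0.038,-1, 0.255,-0.189,0.25,0,0,0.038,-1]' 60
python3 - <<'E'
from h import *
st(); im,d,W,H,S,V=wcloud(); cv2.imwrite('pics/w4.png',im[...,::-1])
Z=W[...,2]; T=(d>0)&(H>5)&(H<25)&(S>110)&(abs(W[...,0]-440)<90)&(abs(W[...,1]+220)<50)
o=np.array([519.1,-245.9]);c,s=np.cos(.1455),np.sin(.1455);R=np.array([[c,s],[-s,c]])
N=W.copy(); N[...,:2]=(W[...,:2]-o)@R.T
P=N[T&(Z>50)&(Z<75)]; print('wedge top z',np.median(P[:,2]),'tip x',P[:,0].max())
for a in range(-75,-30,5):
    q=P[abs(P[:,0]-a)<2.5]; print(a,len(q),q[:,1].min().round(1),q[:,1].max().round(1),np.median(q[:,2]).round(1))
J=N[(d>0)&(Z>27)&(Z<35)&(H>95)&(H<125)&(S>100)]
for a in (-40,-30,-20,-10,0,10): q=J[abs(J[:,0]-a)<2]; print('jaw',a,q[:,1].min().round(1),'exp',29.25-.15*a)
B=N[(d>0)&(Z>42)&(Z<50)&(N[...,1]<25)&(abs(N[...,0])<45)&(V<90)]
for a in (-30,-20,-10,0,10): q=B[abs(B[:,0]-a)<2]; print('block',a,q[:,1].min().round(1),q[:,1].max().round(1))
print('block x',B[:,0].min(),B[:,0].max())
E
```

```text
clock: 7.8
tcp_pos: [0.4153, -0.2276, 0.0689]
orientation: [-0.001, 0.997, 0.073, -0.001]
wrist_force: [0.1, 0.7, -0.8]
finger_gap: 0.0128
grip_force: 61.0
7.8 tcp [ 415.3 -227.6   68.9] yaw_y [ 0.145 -0.989 -0.001] F [ 0.1  0.7 -0.8] gap 12.8 60.953389406204224 q [-0.67  0.24 -0.48  0.86 -0.    2.32]
wedge top z 63.784808548205596 tip x -32.693502284789986
-75 357 22.8 38.2 63.7
-70 354 22.9 37.5 63.7
-65 325 23.0 36.8 63.8
-60 300 23.1 36.1 63.8
-55 300 22.8 35.1 63.7
-50 302 22.9 34.6 63.8
-45 293 23.0 33.7 63.7
-40 255 23.1 32.8 63.7
-35 294 22.8 32.3 63.5
jaw -40 36.3 exp 35.25
jaw -30 34.8 exp 33.75
jaw -20 33.3 exp 32.25
jaw -10 31.9 exp 30.75
jaw 0 30.5 exp 29.25
jaw 10 29.1 exp 27.75
block -30 -16.2 19.4
block -20 -16.3 19.4
block -10 -16.6 19.3
block 0 -16.6 19.4
block 10 -16.8 19.3
block x -38.408068617516264 26.79190688080666
```

View pics/w4.png

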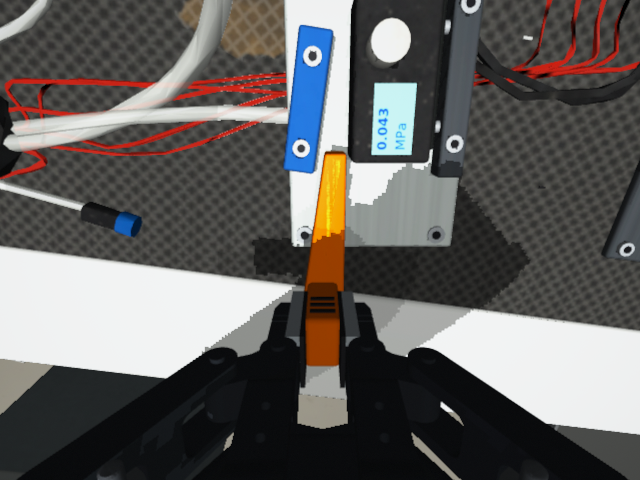

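The wedge is held straight, tip (335,152) above the gap between jaw (310,170) and block (352,150), well centred. Lowering onto the plate.

```bash
python3 -m jog '[0,0,-0.06,0,0,0,-1, 0,0,-0.12,0,0,0,-1, 0,0,-0.15,0,0,0,-1, 0,0,-0.16,0,0,0,-1, 0,0,-0.16,0,0,0,-1, 0,0,-0.16,0,0,0,-1]'
```

```text
clock: 8.35
tcp_pos: [0.416, -0.2281, 0.0376]
orientation: [0.0, 0.997, 0.073, -0.0]
wrist_force: [0.4, 0.0, -0.3]
finger_gap: 0.0128
grip_force: 60.9
```

```bash
python3 -m jog '[0,0,-0.006,0,0,0,-1, 0.03,0.002,-0.006,0,0,0,-1, 0.06,0.004,-0.006,0,0,0,-1, 0.09,0.006,-0.006,0,0,0,-1, 0.12,0.008,-0.006,0,0,0,-1, 0.15,0.011,-0.006,0,0,0,-1, 0.15,0.011,-0.008,0,0,0,-1, 0.15,0.011,-0.010,0,0,0,-1, 0.15,0.011,-0.010,0,0,0,-1]'; python3 -c "
from h import *
st()"
```

```text
clock: 9.1
tcp_pos: [0.4474, -0.2264, 0.0359]
orientation: [0.001, 0.997, 0.073, 0.001]
wrist_force: [1.9, -0.9, 3.5]
finger_gap: 0.0131
grip_force: 61.5
9.1 tcp [ 447.4 -226.4   35.9] yaw_y [ 0.146 -0.989  0.001] F [ 1.9 -0.9  3.5] gap 13.1 61.529860496520996 q [-0.63  0.32 -0.46  0.79  0.    2.37]
```

```bash
python3 -m jog '[0,0,0,0,0,0,-0.2, 0,0,0,0,0,0,-0.2, 0,0,0,0,0,0,0, 0,0,0.15,0,0,0,0, 0,0,0.3,0,0,0,0, -0.15,-0.022,0.3,0,0,0,-1, -0.2,-0.03,0.3,0,0,0,-1, -0.2,-0.03,0.3,0,0,0,-1, -0.2,-0.03,0.3,0,0,0,-1,-0.2,-0.03,0.3,0,0,0,-1]'
cat > n.py <<'E'
from h import *
st(); im,d,W,H,S,V=wcloud()
o=np.array([519.1,-245.9]);c,s=np.cos(.1455),np.sin(.1455);R=np.array([[c,s],[-s,c]])
N=W.copy(); N[...,:2]=(W[...,:2]-o)@R.T; Z=W[...,2]
t=env.get_state()['tcp_pos']*1000; print('tcp nest',(R@(t[:2]-o)).round(1))
P=N[(d>0)&(H>5)&(H<25)&(S>110)&(Z>26)&(Z<34)&(abs(N[...,0]+30)<90)&(abs(N[...,1]-25)<25)]
print('wedge tip x',P[:,0].max().round(1),'min',P[:,0].min().round(1))
x0=P[:,0].max(); e=np.array([(x0-a,P[abs(P[:,0]-x0+a)<2,1].min(),P[abs(P[:,0]-x0+a)<2,1].max()) for a in range(4,44,5)])
print(e.round(1).tolist(),'slope flat',np.polyfit(e[:,0],e[:,1],1)[0].round(3))
Hd=N[(d>0)&(H>5)&(H<25)&(S>110)&(Z>58)&(Z<68)&(abs(N[...,0]+50)<60)&(abs(N[...,1]-25)<25)]
if len(Hd): print('head',Hd[:,:2].min(0).round(1),Hd[:,:2].max(0).round(1))
J=N[(d>0)&(Z>27)&(Z<35)&(H>95)&(H<125)&(S>100)]
print('jaw off',np.mean([J[abs(J[:,0]-a)<2,1].min()-29.25+.15*a for a in (-30,-20,-10,0,10)]).round(2))
B=N[(d>0)&(Z>42)&(Z<50)&(N[...,1]<25)&(abs(N[...,0])<45)&(V<90)]
r=cv2.minAreaRect(B[:,:2].astype(np.float32)); print('block',np.array(r).tolist() if 0 else r)
E
python3 n.py
```

```text
clock: 9.93
tcp_pos: [0.4061, -0.2319, 0.0947]
orientation: [-0.0, 0.997, 0.073, -0.0]
wrist_force: [1.1, 0.1, -0.5]
finger_gap: -0.0001
grip_force: 0.0
9.93 tcp [ 406.1 -231.9   94.7] yaw_y [ 0.145 -0.989 -0.001] F [ 1.1  0.1 -0.5] gap -0.1 0.0 q [-0.69  0.2  -0.46  0.91  0.    2.3 ]
tcp nest [-109.6   30.2]
wedge tip x -1.1 min -80.1
[[-5.1, 19.2, 28.9], [-10.1, 19.2, 29.5], [-15.1, 19.3, 30.5], [-20.1, 19.6, 31.1], [-25.1, 19.4, 31.7], [-30.1, 19.4, 32.8], [-35.1, 19.3, 33.4], [-40.1, 19.8, 34.0]] slope flat -0.013
head [-81.3  22.1] [-58.4  36.1]
jaw off 1.22
block ((-7.430902481079102, 1.1129627227783203), (36.479373931884766, 61.71685791015625), 89.99752807617188)
```

```bash
python3 -m jog '[0,0,-0.12,0.005,-0.03,0,-1, 0,0,-0.24,0.009,-0.063,0,-1, 0,0,-0.32,0.009,-0.063,0,-1, 0,0,-0.358,0.009,-0.063,0,-1, 0,0,-0.358,0.009,-0.063,0,-1, 0.03,0.001,-0.358,0.009,-0.063,0,-1, 0.06,0.002,-0.358,0.009,-0.063,0,-1, 0.07,0.003,-0.358,0.009,-0.063,0,-1, 0.07,0.003,-0.358,0.009,-0.063,0,-1, 0.07,0.003,-0.358,0.009,-0.063,0,-1]' ; python3 n.py
```

```text
clock: 10.82
tcp_pos: [0.4212, -0.2318, 0.0244]
orientation: [-0.006, 0.992, 0.073, 0.1]
wrist_force: [-0.2, -0.1, 0.3]
finger_gap: -0.0002
grip_force: 0.0
10.82 tcp [ 421.2 -231.8   24.4] yaw_y [ 0.147 -0.989  0.002] F [-0.2 -0.1  0.3] gap -0.2 0.0 q [-0.77  0.21 -0.68  0.56  0.16  2.23]
tcp nest [-95.2  28.4]
wedge tip x -1.3 min -80.3
[[-5.3, 19.2, 29.1], [-10.3, 19.2, 29.6], [-15.3, 19.2, 30.4], [-20.3, 19.2, 31.2], [-25.3, 19.2, 32.1], [-30.3, 19.5, 32.5], [-35.3, 19.5, 33.4], [-40.3, 19.4, 34.2]] slope flat -0.009
head [-81.4  22.2] [-59.   35.9]
jaw off 0.79
block ((-6.4507293701171875, 1.2491073608398438), (64.53016662597656, 36.26828384399414), 0.043529439717531204)
```

```bash
python3 -m jog '[0.01,0.0015,0,0,0,0,-1, 0.02,0.003,0,0,0,0,-1, 0.03,0.004,0,0,0,0,-1, 0.04,0.005,0,0,0,0,-1, 0.05,0.006,0,0,0,0,-1, 0.06,0.008,0,0,0,0,-1, 0.07,0.009,0,0,0,0,-1, 0.08,0.01,0,0,0,0,-1, 0.09,0.012,0,0,0,0,-1]' ; python3 n.py
```

```text
clock: 11.62
tcp_pos: [0.4383, -0.229, 0.0237]
orientation: [-0.007, 0.992, 0.073, 0.1]
wrist_force: [0.4, 0.1, 1.2]
finger_gap: -0.0
grip_force: 0.3
11.62 tcp [ 438.3 -229.    23.7] yaw_y [ 0.146 -0.989  0.001] F [0.4 0.1 1.2] gap -0.0 0.3232811923226109 q [-0.74  0.23 -0.65  0.56  0.15  2.27]
tcp nest [-77.2  28.4]
wedge tip x 11.9 min -73.9
[[7.9, 19.2, 29.3], [2.9, 19.2, 30.1], [-2.1, 19.2, 30.5], [-7.1, 19.2, 31.4], [-12.1, 19.1, 32.2], [-17.1, 19.1, 32.7], [-22.1, 19.0, 33.6], [-27.1, 19.1, 34.4]] slope flat 0.005
head [-68.3  22.1] [-46.2  36. ]
jaw off 1.02
block ((2.0664749145507812, 1.15216064453125), (80.9557876586914, 36.35915756225586), 0.16055317223072052)
```

```bash
python3 -m jog '[0.006,0.001,0,0,0,0,-1, 0.012,0.002,0,0,0,0,-1, 0.018,0.002,0,0,0,0,-1, 0.024,0.003,0,0,0,0,-1, 0.03,0.004,0,0,0,0,-1, 0.036,0.005,0,0,0,0,-1, 0.042,0.006,0,0,0,0,-1, 0.048,0.006,0,0,0,0,-1, 0.054,0.007,0,0,0,0,-1, 0.06,0.008,0,0,0,0,-1]' ; python3 n.py
```

```text
clock: 12.5
tcp_pos: [0.4493, -0.2283, 0.0236]
orientation: [-0.006, 0.993, 0.072, 0.098]
wrist_force: [-6.9, -4.1, 3.0]
finger_gap: 0.0001
grip_force: 3.9
12.5 tcp [ 449.3 -228.3   23.6] yaw_y [ 0.144 -0.99   0.002] F [-6.9 -4.1  3. ] gap 0.1 3.8598363351775333 q [-0.72  0.25 -0.63  0.56  0.15  2.29]
tcp nest [-66.3  27.5]
wedge tip x 22.5 min -62.3
[[18.5, 18.1, 27.5], [13.5, 18.0, 28.4], [8.5, 18.0, 29.2], [3.5, 18.0, 30.0], [-1.5, 17.9, 30.5], [-6.5, 17.9, 31.4], [-11.5, 17.8, 32.2], [-16.5, 17.8, 33.1]] slope flat 0.008
head [-57.9  20.9] [-35.8  34.9]
jaw off 1.08
block ((3.468341827392578, -31.690746307373047), (82.91580963134766, 113.31732177734375), 0.08119133859872818)
```

```bash
python3 -m jog '[0.006,0.001,0,0,0,0,-1, 0.012,0.002,0,0,0,0,-1, 0.018,0.002,0,0,0,0,-1, 0.024,0.003,0,0,0,0,-1, 0.03,0.004,0,0,0,0,-1, 0.036,0.005,0,0,0,0,-1, 0.042,0.006,0,0,0,0,-1, 0.048,0.006,0,0,0,0,-1,0.048,0.006,0,0,0,0,-1,0.048,0.006,0,0,0,0,-1,0.048,0.006,0,0,0,0,-1]' ; python3 n.py
```

```text
clock: 13.47
tcp_pos: [0.4551, -0.228, 0.0233]
orientation: [-0.005, 0.993, 0.071, 0.095]
wrist_force: [-21.7, -7.7, 13.1]
finger_gap: -0.0002
grip_force: 11.1
13.47 tcp [ 455.1 -228.    23.3] yaw_y [ 0.141 -0.99   0.004] F [-21.7  -7.7  13.1] gap -0.2 11.11408349010162 q [-0.71  0.26 -0.61  0.57  0.14  2.3 ]
tcp nest [-60.7  27. ]
wedge tip x 27.9 min -57.2
[[23.9, 17.3, 26.7], [18.9, 17.3, 27.6], [13.9, 17.3, 28.4], [8.9, 17.3, 29.3], [3.9, 17.3, 29.7], [-1.1, 17.2, 30.6], [-6.1, 17.2, 31.4], [-11.1, 17.1, 31.9]] slope flat 0.005
head [-52.1  20. ] [-30.1  34. ]
jaw off 1.27
block ((18.498262405395508, -19.474159240722656), (70.7241439819336, 131.51278686523438), 48.8322868347168)
```

```bash
python3 -m jog '[-0.04,-0.006,0,0,0,0,-1, -0.08,-0.012,0,0,0,0,-1, -0.12,-0.018,0,0,0,0,-1, -0.15,-0.022,0.1,0,0,0,-1, -0.15,-0.022,0.25,0,0,0,-1, -0.15,-0.022,0.4,-0.005,0.03,0,-1, -0.15,-0.022,0.5,-0.009,0.063,0,-1, -0.15,-0.022,0.5,-0.009,0.063,0,-1, -0.15,-0.022,0.5,-0.009,0.063,0,-1]' ; python3 n.py
python3 - <<'E'
from h import *
im,d=eyes.read_camera('wrist'); cv2.imwrite('pics/w5.png',im[...,::-1])
E
```

```text
clock: 14.27
tcp_pos: [0.4322, -0.2313, 0.125]
orientation: [0.001, 0.997, 0.074, 0.002]
wrist_force: [0.2, 0.1, -0.7]
finger_gap: 0.0
grip_force: 0.0
14.27 tcp [ 432.2 -231.3  125. ] yaw_y [ 0.148 -0.989  0.002] F [ 0.2  0.1 -0.7] gap 0.0 0.0 q [-0.66  0.21 -0.36  0.99  0.    2.34]
tcp nest [-85.5  28.1]
wedge tip x 27.4 min -51.7
[[23.4, 17.6, 26.8], [18.4, 17.5, 27.5], [13.4, 17.5, 28.7], [8.4, 17.4, 29.3], [3.4, 17.3, 30.0], [-1.6, 17.2, 30.6], [-6.6, 17.1, 31.3], [-11.6, 17.1, 32.0]] slope flat 0.015
head [-51.9  20.2] [-30.2  33.9]
jaw off 1.55
block ((3.968097686767578, -63.684349060058594), (81.94544982910156, 177.31565856933594), 0.13241204619407654)
```

View pics/w5.png

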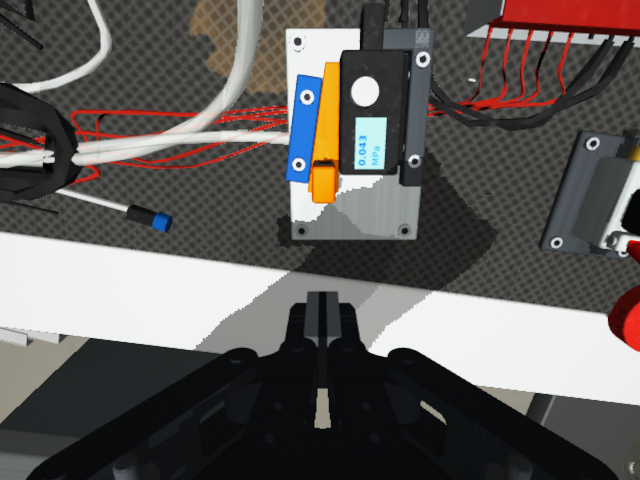

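The wedge (325,130) is home between jaw (305,130) and switch (370,115), and the switch is pressed against the stop (415,110). On to the valve.

```bash
python3 -m jog '[0.02,-0.1,0.1,0,0,0.039,-1, 0.04,-0.25,0.1,0,0,0.077,-1, 0.1,-0.45,0.1,0,0,0.116,-1, 0.206,-0.65,0.1,0,0,0.155,-1, 0.206,-0.85,0.1,0,0,0.193,0, 0.206,-1,0.1,0,0,0.232,1, 0.206,-1,0.1,0,0,0.27,1, 0.206,-1,0.1,0,0,0.309,1, 0.206,-1,0.1,0,0,0.348,1, 0.206,-1,0.1,0,0,0.387,1, 0.206,-1,0.1,0,0,0.425,1, 0.206,-1,0.1,0,0,0.462,1]' 30; python3 -m jog '[0,-0.029,0,0,0,0,1, 0,-0.029,0,0,0,0,1, 0,-0.029,0,0,0,0,1]'
python3 - <<'E'
from h import *
st(); im,d,W,H,S,V=wcloud(); cv2.imwrite('pics/w6.png',im[...,::-1])
Z=W[...,2]; B=(d>0)&(abs(W[...,0]-480)<80)&(abs(W[...,1]+436)<60)
rect('grip',B&(Z>94)&(Z<106)&(V<90)&(S<120),W)
rect('trig',B&((H<8)|(H>172))&(S>130)&(Z>84)&(Z<100),W)
rect('foot',B&(Z>4)&(Z<13)&(V>70),W)
E
```

```text
clock: 15.37
tcp_pos: [0.4693, -0.4298, 0.1414]
orientation: [-0.002, 0.696, 0.718, 0.001]
wrist_force: [-1.0, 0.2, 0.0]
finger_gap: 0.0855
grip_force: 0.0
clock: 15.62
tcp_pos: [0.4701, -0.4365, 0.1427]
orientation: [-0.001, 0.699, 0.715, 0.0]
wrist_force: [-0.1, -0.1, 0.2]
finger_gap: 0.0854
grip_force: 0.0
15.62 tcp [ 470.1 -436.5  142.7] yaw_y [ 1.     0.023 -0.   ] F [-0.1 -0.1  0.2] gap 85.4 0.0 q [-0.87  0.48  0.07  1.17  0.    0.67]
grip 2035 [ 484.9 -432.9  100.1] [ 485.4 -434.5] [30.  24.8] 0.21
trig 591 [ 448.8 -434.5   91.4] [ 448.3 -435.3] [12.9 17.6] 0.54
foot 2543 [ 496.4 -409.8    8.9] [ 502.2 -415.3] [116.4  32.6] 3.31
```

View pics/w6.png

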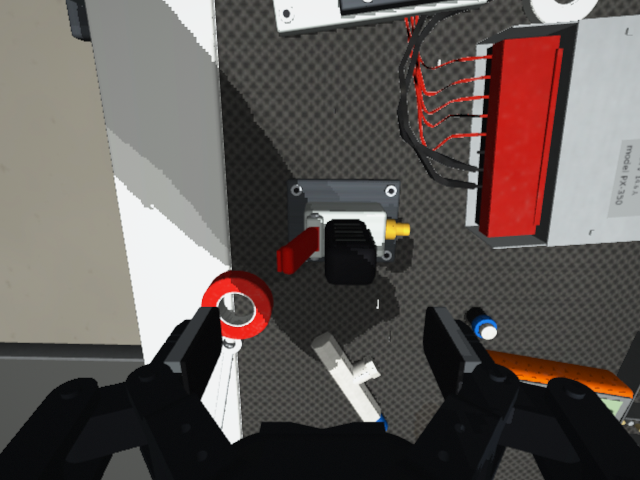

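Wrist view: trigger (295,250) and grip (350,250) lie centred between the open fingers; tape (237,305) and tee (350,380) stay far below the finger height.

```bash
python3 -m jog '[0,0.004,-0.1,0,0,0,1, 0,0.004,-0.2,0,0,0,1, 0,0.004,-0.3,0,0,0,1, 0,0.004,-0.38,0,0,0,1, 0,0.004,-0.408,0,0,0,1, 0,0.004,-0.408,0,0,0,1, 0.025,0.004,-0.408,0,0,0,1, 0.046,0.004,-0.408,0,0,0,1, 0.046,0.004,-0.408,0,0,0,1,0.046,0.004,-0.408,0,0,0,1]' 30
```

```text
clock: 16.5
tcp_pos: [0.4812, -0.4363, 0.0633]
orientation: [0.001, 0.697, 0.717, -0.0]
wrist_force: [-0.6, -0.4, 0.9]
finger_gap: 0.0853
grip_force: 0.0
```

```bash
python3 -m jog '[0,0,0,0,0,0,0.5, 0,0,0,0,0,0,0.2, 0,0,0,0,0,0,0, 0,0,0,0,0,0,-1, 0,0,0,0,0,0,-1, 0,0,0,0,0,0,-1, 0,0,0,0,0,0,-1]' 30
```

```text
clock: 17.08
tcp_pos: [0.4808, -0.4358, 0.0631]
orientation: [0.001, 0.698, 0.717, 0.0]
wrist_force: [1.3, 1.8, 4.4]
finger_gap: 0.0404
grip_force: 36.2
```

```bash
python3 -m jog '[0,0,0,0,0,0,-1, 0,0,0,0,0,0,-1, 0,0,0,0,0,0,-1, 0,0,0,0,0,0,-1, 0,0,0,0,0,0,-1, 0,0,0,0,0,0,-1, 0,0,0,0,0,0,-1, 0,0,0,0,0,0,-1, 0,0,0,0,0,0,-1, 0,0,0,0,0,0,-1, 0,0,0,0,0,0,-1, 0,0,0,0,0,0,-1]' 40; python3 -m jog '[0,0,0,0,0,0,-1, 0,0,0,0,0,0,-1, 0,0,0,0,0,0,-1]'
```

```text
clock: 18.08
tcp_pos: [0.4808, -0.4358, 0.0632]
orientation: [0.001, 0.698, 0.717, 0.0]
wrist_force: [0.3, 2.1, 5.7]
finger_gap: 0.0408
grip_force: 39.8
clock: 18.33
tcp_pos: [0.4808, -0.4358, 0.0631]
orientation: [0.001, 0.698, 0.717, 0.0]
wrist_force: [1.0, 1.6, 5.2]
finger_gap: 0.0409
grip_force: 39.8
```

Run:
```python
from h import *
im,d,W=cloud('top'); h=cv2.cvtColor(im,cv2.COLOR_RGB2HSV).astype(int); W*=1000
o=np.array([519.1,-245.9])+.8; c,s=np.cos(.1455),np.sin(.1455);R=np.array([[c,s],[-s,c]])
N=(W[...,:2]-o)@R.T; Z=W[...,2]; H,S,V=h[...,0],h[...,1],h[...,2]
for n,M in (('switch',(Z>42)&(Z<50)&(V<110)&(N[...,1]<25)),('wedge',(H>5)&(H<25)&(S>110)&(Z>24)&(Z<36))):
    P=N[M&(d>0)&(abs(N[...,0])<60)&(abs(N[...,1])<45)]; print(n,len(P),np.percentile(P,[1,99],axis=0).round(1).tolist())
```

```text
Traceback (most recent call last):
IndexError: index -1 is out of bounds for axis 0 with size 0
```

```bash
python3 -m jog '[0,0,0,0,0,0,1, 0,0,0,0,0,0,1, 0,0,0,0,0,0,1, 0,0,0,0,0,0,1, -0.04,0,0,0,0,0,1, -0.046,0,0,0,0,0,1, -0.046,0,0.15,0,0,0,1, -0.046,0,0.3,0,0,0,1, -0.046,0,0.5,0,0,0,1, -0.1,0,0.6,0,0,0,1, -0.3,-0.2,0.6,0,0,0,1, -0.5,-0.3,0.6,0,0,0,1]'
python3 -m jog '[0,0,0,0,0,0,1, -0.2,-0.3,0,0,0,0,1,-0.2,-0.3,0,0,0,0,1,-0.2,-0.3,0,0,0,0,1,-0.2,-0.3,0,0,0,0,1]'
python3 - <<'E'
from h import *
im,d,W=cloud('top'); h=cv2.cvtColor(im,cv2.COLOR_RGB2HSV).astype(int); W*=1000
cv2.imwrite('pics/t2.png',cv2.resize(im[170:350,200:480],None,fx=2.8,fy=2.8)[...,::-1])
o=np.array([519.1,-245.9])+.8; c,s=np.cos(.1455),np.sin(.1455);R=np.array([[c,s],[-s,c]])
N=W.copy(); N[...,:2]=(W[...,:2]-o)@R.T; Z=W[...,2]; H,S,V=h[...,0],h[...,1],h[...,2]; T=d>0
near=T&(abs(N[...,0])<60)&(abs(N[...,1])<45)
rect('switch',near&(Z>42)&(Z<50)&(N[...,1]<22),N)
rect('wedge',near&(H>5)&(H<25)&(S>110)&(Z>24)&(Z<36),N)
rect('trig',T&((H<8)|(H>172))&(S>130)&(Z>84)&(Z<98)&(abs(W[...,0]-460)<50)&(abs(W[...,1]+436)<40),W)
rect('tape',T&((H<8)|(H>172))&(S>120)&(Z>12)&(Z<24)&(W[...,1]<-470)&(W[...,0]<450),W)
st()
E
```

```text
clock: 19.38
tcp_pos: [0.3968, -0.4883, 0.185]
orientation: [0.003, 0.696, 0.718, -0.001]
wrist_force: [0.7, -0.8, -1.1]
finger_gap: 0.0854
grip_force: 0.0
clock: 19.8
tcp_pos: [0.3536, -0.5479, 0.1818]
orientation: [0.0, 0.699, 0.715, 0.0]
wrist_force: [0.7, 0.9, -0.5]
finger_gap: 0.0854
grip_force: 0.0
switch 783 [-5.9 -4.3 46.3] [ 0.1 -2.4] [74.5 36.1] 0.1
wedge 236 [-7.8 22.2 30.1] [-12.6  21. ] [20.1 80.6] 81.78
trig 70 [ 449.5 -436.    91.2] [ 449.8 -435.8] [11.9 16.1] 2.39
tape 626 [ 398.8 -511.5   18.2] [ 399.1 -512.2] [58.1 59. ] 19.36
19.85 tcp [ 354.4 -546.8  181.8] yaw_y [1.    0.025 0.   ] F [-0.1  0.3  1. ] gap 85.2 0.0 q [-1.12  0.48  0.17  1.27  0.    0.43]
```

View pics/t2.png

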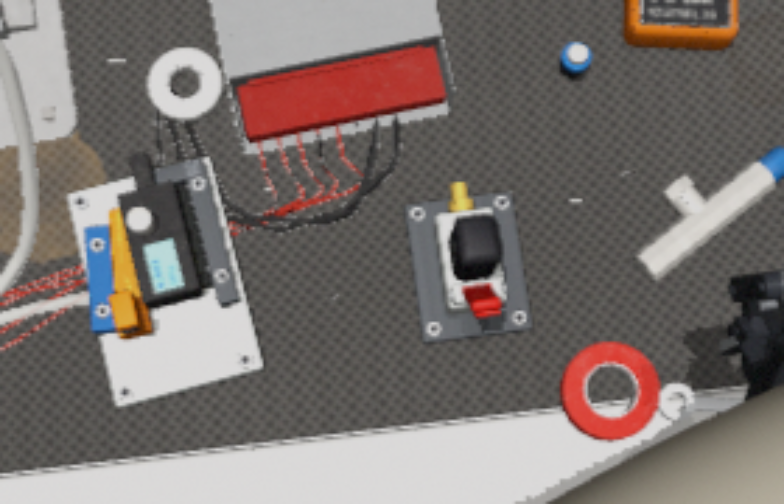

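The picture shows the switch locked (165,240) between wedge (125,275) and stop. The trigger (485,300) is back out and the reel, tape and tee haven't moved.

```bash
python3 -c "
from workcell import env
print(env.hand_in())"
```

```text
the job is handed in; nothing more can be done
None
```

The job is handed in at about 20 s on the clock, but no verdict came back: by camera the switch is locked with the stop pad in by about 2 mm, the trigger was squeezed for over a second and has sprung back, and the reel, tape and tee look undisturbed.

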